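True up a mill-stand frame corner with a try square

TASK

The rail of the wooden mill-stand frame has swung out of square. Take the try square, which has a raised grip, and, keeping it level and low beside the wood, press its stock against the fixed stile and its blade against the rail, from outside the corner, until the rail is home and both faces are flush without gaps; hold it pressed for a second. Then lay the square flat in the steel tray again and let go, with the corner still closed and the cup and the wooden offcut left where they are.

Things in the scene. Friction and masses are not known exactly. Their poses are not given: they have to be found in the camera images.
- square_grip (a point): Centre of the try square's raised grip, where to take it. Axes: x along the blade, y along the stock, z up. The grip is a dark wooden block 24 mm wide in x, 70 mm long in y, its top 20 mm above this point; pinch it across x, fingertips at least 30 mm above the square's underside (the frame's wood passes under them). The heel is at (+12, -35, -56) mm from here.
- square_heel (a point): Inside corner of the square at underside level; axes as square_grip. Starts flat in the tray, its axes turned roughly like the frame's.
- square: Rigid L-shaped try square, about 0.22 kg; origin and axes as square_heel. Wooden stock, brass-lined inner face: x -24 to 0, y -30 to 130, z 0 to 26 mm; the face x = 0 goes on the stile. Steel blade: x 0 to 150, y -30 to 0, z 0 to 5 mm; its edge y = 0 goes on the rail.
- frame_corner (a point): Outside corner of the wooden frame (where the two outer faces meet) at table level; +y along the fixed stile's outer face, +x along the rail's outer face when home. The outside is on the -x and -y sides, turned roughly to the robot. Square seated: heel on the vertical line through this point, axes agreeing with these.
- stile: Fixed stile, origin and axes as frame_corner: wood at x 0 to 28, y 4 to 180 mm, 26 mm tall (its end is set back 4 mm, so the blade bears on the rail alone). Rigid; a steady push of about 5 N on each face is plenty.
- rail (a joint): Angle (rad) of the frame's rail: 0 home (square to the stile, at a firm stop), up to 0.16 swung outwards, to -y of frame_corner. The stiff pivot (0.12 N m) stays where left; it is on the outer face 29 mm along +x from the corner. Starts at 0.06 to 0.13. Home, the wood is at x 29 to 179, y 0 to 28 mm, 26 mm tall.
- rail_end (a point): Far end of the rail, on its outer face, half-way up (13 mm above the table), 150 mm from its pivot; x along the rail.
- tray: Shallow steel tray with a thin blue liner, fixed, 226 mm (x) by 296 mm (y), 3 mm floor and walls, rim 20 mm above the table; origin at the centre of its underside.
- cup: Small blue cup, 56 mm across, 70 mm tall, standing between the tray and the frame; origin at its underside. Leave it alone.
- offcut: Light wooden block, 60 x 40 x 24 mm, lying on the table inside the frame's corner, beyond the gusset; origin at its underside. Leave it alone.
Mind the look-alikes: they are no part of the job. What is shaped like the square but green or turquoise is not meant.

How it is judged:
By the outcome, as a careful person would: the job done as asked, in the order asked, and still so for the second after the job is handed in, with the robot touching nothing.
It also fails if it takes over 61 s, if anything falls off the work surface, if the arm or the gripper's body presses on something with over 40 N, if the wrist force passes 120 N, or if a joint passes its speed limit or range.

ROBOT

A 7-joint arm with a two-finger parallel gripper is mounted at the origin on the work surface. World frame = base frame: x ahead of the robot, y to its left, z up, the work surface at z = 0. Lengths are in m, angles in rad, forces in N, time in s.
With the tool pointing down it reaches from about 0.35 to 0.9 m from the base axis. Payload 19.9 kg.
Tool frame: the origin (TCP) lies at the very end of the fingers, on their centre line; the grasp point (between the pads) lies 19 mm behind it; z points along the fingers, y is the direction in which the jaws open and shut (so a half turn about z gives the same grasp; the last joint's range is limited). The gripper opens to 85 mm and grips with 20 to 120 N. Pads are 22 mm wide; open, the fingers measure 114 mm over their backs; the gripper's body (76 mm by 85 mm) begins 54 mm behind the grasp point. The pads swing forward as they close: fully open they stand 13 mm farther back than shut.
Start: joints at [1.236, 0.417, -0.01, 1.614, 0.005, 1.111, -0.053], TCP at [0.181, -0.598, 0.231] pointing down, gripper open.
Joint ranges: [-2.81, 2.81], [-0.39, 2.02], [-1.27, 1.25], [0.06, 2.57], [-1.19, 4.33], [0.19, 2], [-2.82, 2.82]. Speed limits (rad/s): [1.89, 1.89, 2.39, 2.39, 3.01, 3.01, 3.01].

INTERFACE

Orientations are given as a unit quaternion [w, x, y, z].
In Python, from cell import get_obs, snapshot, calibration, finish_job, boxes_of, outline_of gives the robot as it stands.
- The arm moves only by the shell command python3 -m handwheel 'ROWS' [OPENING]. ROWS is JSON, a list of rows, each a list of 4 numbers: the shift along the world's x, y, z in cm, then the turn about the world's z in degrees. In form: [[tx, ty, tz, roll], ...]. A call has 1 to 12 rows; each row is the pose to reach, as a shift and turn from the pose commanded when the call began; what a row does not reach only later rows make up. A row lasts 1/10 s, in which the tool goes at most 50 mm and 8.59 degrees, less where a joint would pass 70% of its speed; a pose out of reach is approached as far as the arm can. A call with a gripper value outside its range is refused whole. OPENING is the closure in counts, from 0 (fully open) to 255 (shut), set as the call begins (- or left out, the last holds). The fingers move at their own pace and stop on an object; the grip force is fixed at half the most. Time passes only in rows, so rows that repeat a pose let the fingers close. It gives the time, the measured TCP pose, the force and the opening at its end, in the units of the state.
- get_obs(): the state, without advancing time (a new reading comes with each control period).
- snapshot(name): name is "scene" or "side" or "wrist"; returns (picture, depth): 420x560x3 uint8, red, green, blue; 420x560 float32, m along the optical axis (not along the pixel's ray), 0 where there is no reading.
- calibration(name): a dict with "intrinsics" (3x3 intrinsics, pixels), "world_from_camera" (4x4, takes a point from camera to world coordinates). Camera axes: x right, y down, z forward; pixel columns grow to the right and rows downward; lengths in m; the calibration is good to about 2 mm. A picture is of the moment at which its call begins: read the wrist's pose just before it. calibration takes no time and is no camera call; for the wrist camera it gives the pose at the moment of the call.
- finish_job(): hands the job in, once; it reports no verdict.
Trained networks look in the newest picture that a camera, given by its name, has taken for a name from the list of things; names that differ only in an ending like _2 or _b are one class to them, and where a whole thing is asked for, a point or a joint stands for the part that bears it (a point fixed in the world has none). Each returns a list of dicts, best first, with "conf" (0 to 1); they miss things now and then, are a little off and sometimes report something else, mostly with a low value. They report only what shows in the picture. A call takes as long as a camera call. They do not tell look-alikes from the thing itself.
- boxes_of(camera, query): "point" ([x, y, z] in m, in world coordinates, good to about 4 mm: the middle of the surface that is visible of it).
- outline_of(camera, query): "pixels" (420x560 bool, what is visible of it).
The state is a dict: "t": time; "joints": joint angles; "dq": joint speeds; "tau": joint torques, N m; "ee_pos": TCP position; "orientation": TCP orientation; "force": force on the tool from outside, world axes, zero at the start; "ft_torque": the same for the moment, N m; "gripper_width": finger opening in m.
Only numpy, scipy, OpenCV 4.12 (cv2) and the standard library are available. Lean on these libraries where they do the work, as an engineer would, in place of code of your own. Each camera call takes 0.05 s, during which the arm holds its last target.

## Working session

There is one attempt and no reset: what is moved stays moved. The work goes in short steps, Python scripts to look and compute and a shell command to move; the robot and the scene stay as the last step left them, time stands still between calls to the robot, and variables do not carry over. Pictures are saved under pics/ and viewed, and the job is handed in when it is done.

```bash
ls; mkdir -p pics; python3 - <<'E'
from cell import *
import cv2
o=get_obs();print(o)
for n in("scene","side","wrist"):
    p,d=snapshot(n);cv2.imwrite(f"pics/{n}0.png",p[:,:,::-1])
    c=calibration(n);print(n,c["intrinsics"],c["world_from_camera"])
E
```

```text
pics
{'t': 0.0, 'joints': array([ 1.23553098,  0.41798818, -0.01030305,  1.61418344,  0.00468201,
        1.11072567, -0.05300593]), 'dq': array([-9.56945917e-04,  3.84798952e-04,  8.28071762e-05,  4.02066409e-04,
       -1.21556130e-03, -1.47407792e-03, -7.42078718e-04]), 'tau': array([ 3.50008877e-04, -8.64452648e+01,  6.80418648e-01, -4.34905314e+01,
        1.93206029e-02,  7.47201877e-03,  4.23196889e-05]), 'ee_pos': array([ 0.18086281, -0.59788015,  0.23064752]), 'orientation': array([-6.26522664e-04,  9.89232327e-01,  1.46352289e-01, -1.32198701e-04]), 'force': array([ 0.63489473,  0.14809554, -0.08010874]), 'ft_torque': array([-0.00958103, -0.02730368,  0.00821246]), 'gripper_width': 0.08514346764995999}
scene [[466.43342895   0.         281.69696792]
 [  0.         466.43342895 201.09343224]
 [  0.           0.           1.        ]] [[ 0.63956065  0.4727018  -0.6062303   1.26189414]
 [ 0.76855712 -0.41040498  0.49080312 -0.62624499]
 [-0.01679642 -0.77982098 -0.62577721  0.87238481]
 [ 0.          0.          0.          1.        ]]
side [[531.21023694   0.         280.30957313]
 [  0.         531.21023694 212.85245448]
 [  0.           0.           1.        ]] [[-0.70337442 -0.45156246  0.5489588  -0.25539978]
 [-0.7104478   0.47157265 -0.52238219  0.68940966]
 [-0.02298577 -0.75743685 -0.6525037   0.96901653]
 [ 0.          0.          0.          1.        ]]
wrist [[298.06926743   0.         282.26492408]
 [  0.         298.06926743 208.09497666]
 [  0.           0.           1.        ]] [[ 0.29065967 -0.91789135 -0.27017111  0.25011166]
 [-0.95682539 -0.2792621  -0.08060924 -0.57565171]
 [-0.00145803  0.28193643 -0.95943198  0.3734039 ]
 [ 0.          0.          0.          1.        ]]
```

View pics/scene0.png

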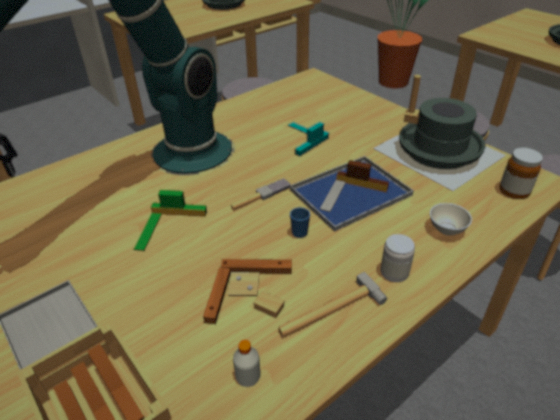

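View pics/side0.png

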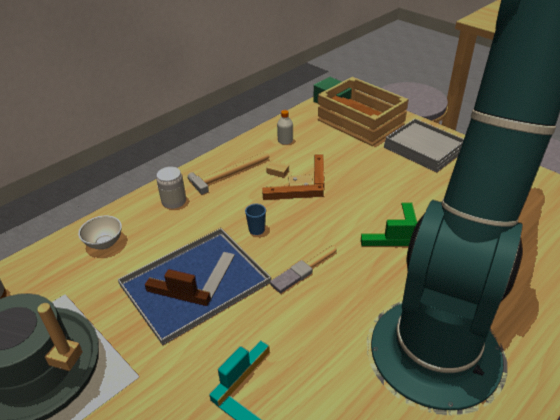

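View pics/wrist0.png

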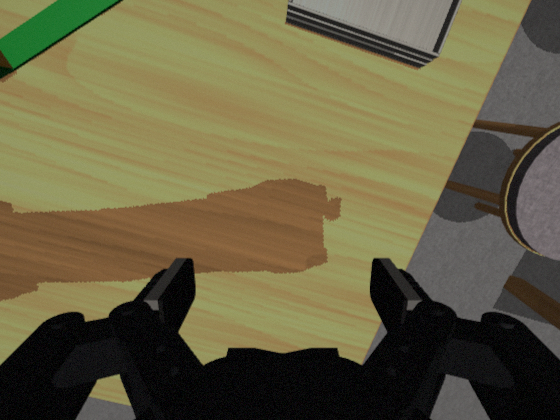

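The true square lies in the tray, with its dark grip at scene (358,172). The frame is at scene (240,285), and the green and turquoise squares are the look-alikes. I'll measure next.

```bash
cat > h.py <<'E'
from cell import *
import numpy as np, cv2
def cloud(n,d,c=None):
    c=c or calibration(n);K=c["intrinsics"];T=c["world_from_camera"]
    v,u=np.mgrid[:d.shape[0],:d.shape[1]]
    P=np.stack([(u-K[0,2])/K[0,0]*d,(v-K[1,2])/K[1,1]*d,d],-1)
    return P@T[:3,:3].T+T[:3,3]
def proj(n,P,c=None):
    c=c or calibration(n);T=np.linalg.inv(c["world_from_camera"]);q=np.atleast_2d(P)@T[:3,:3].T+T[:3,3]
    q=q@c["intrinsics"].T;return q[:,:2]/q[:,2:]
def save(n,p,s=1):cv2.imwrite(f"pics/{n}.png",cv2.resize(p[:,:,::-1],None,fx=s,fy=s))
E
python3 - <<'E'
from h import *
for n in("scene","side"):
    p,d=snapshot(n);X=cloud(n,d)
    np.savez(f"{n}0.npz",p=p,d=d,X=X)
    for q in("square","square_grip","stile","rail","tray","cup","offcut"):
        for b in boxes_of(n,q)[:3]:print(n,q,b["conf"],np.round(b["point"],4))
    ys={"scene":(250,330,190,310),"side":(140,210,250,340)}[n]
    c=p[ys[0]:ys[1],ys[2]:ys[3]];cv2.imwrite(f"pics/{n}f.png",cv2.resize(c[:,:,::-1],None,fx=6,fy=6,interpolation=2))
E
```

```text
scene square 0.73 [0.5128 0.2695 0.0245]
scene square 0.65 [0.2614 0.337  0.026 ]
scene square_grip 0.97 [ 0.2709 -0.2322  0.0232]
scene square_grip 0.89 [0.5146 0.2703 0.0194]
scene square_grip 0.77 [0.2597 0.3339 0.0263]
scene stile 0.85 [ 0.603  -0.1658  0.0265]
scene rail 0.85 [ 0.6128 -0.3057  0.0222]
scene tray 0.57 [0.5501 0.2134 0.002 ]
scene cup 0.7 [ 0.5668 -0.0035  0.0469]
scene offcut 0.82 [ 0.7121 -0.227   0.022 ]
side square 0.95 [ 0.2663 -0.2031  0.0301]
side square 0.78 [0.504  0.2797 0.0323]
side square 0.68 [0.2358 0.3683 0.0289]
side square_grip 0.97 [0.2396 0.3667 0.0286]
side square_grip 0.93 [0.5004 0.2801 0.0287]
side square_grip 0.61 [ 0.263  -0.2016  0.0263]
side stile 0.79 [ 0.5831 -0.1652  0.0267]
side rail 0.69 [ 0.6003 -0.2954  0.0255]
side rail 0.17 [0.5047 0.2775 0.0337]
side tray 0.57 [0.5147 0.23   0.0039]
side offcut 0.8 [ 0.6951 -0.2153  0.0211]
```

View pics/scenef.png

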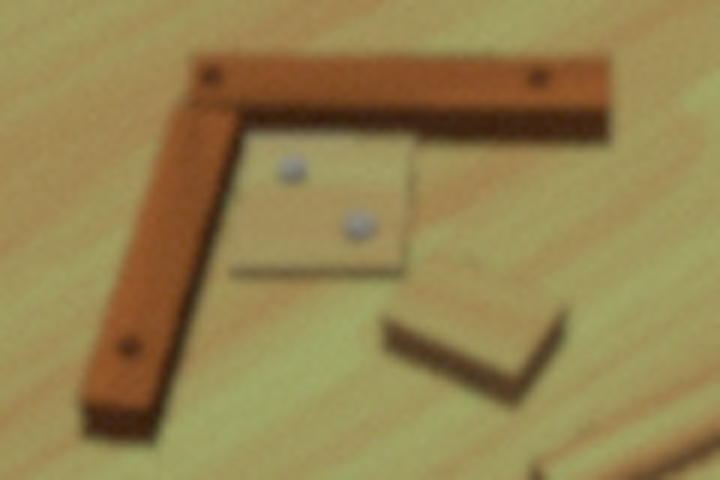

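View pics/sidef.png

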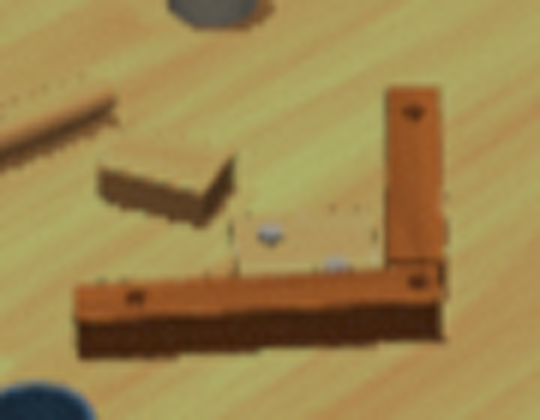

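```bash
python3 - <<'E'
from h import *
# ortho top-down render by each camera, 1mm/pixel
for n in("scene","side"):
    z=np.load(f"{n}0.npz");X=z["X"];p=z["p"];d=z["d"]
    # table height check
    m=(d>0)&(abs(X[...,0]-.6)<.2)&(abs(X[...,1])<.35)
    zz=X[...,2][m];h,e=np.histogram(zz,bins=np.arange(-.02,.1,.002));print(n,"table mode",e[h.argmax()]);
    mm=m&(abs(X[...,2])<.01)
    A=np.c_[X[mm][:,:2],np.ones(mm.sum())];print(np.linalg.lstsq(A,X[mm][:,2],rcond=None)[0],np.median(X[mm][:,2]))
E
```

```text
scene table mode -1.734723475976807e-17
[-0.00405669  0.00257539  0.00401582] 0.0010094671250506781
side table mode -1.734723475976807e-17
[-0.00401542  0.00542696  0.0032556 ] 0.0008282147149338837
```

```bash
cat >> h.py <<'E'
def rect(P):
    (c,s,a)=cv2.minAreaRect((P[:,:2]*1000).astype(np.float32))
    return np.round(c,1),np.round(s,1),round(a,2)
E
python3 - <<'E'
from h import *
for n in("scene","side"):
    p,d=snapshot(n);X=cloud(n,d)
    for q,zl in(("stile",(.02,.032)),("rail",(.02,.032)),("square",None),("square_grip",None),("offcut",(.018,.03)),("cup",(.06,.08)),("tray",None)):
        for b in outline_of(n,q)[:3]:
            m=b["pixels"]&(d>0)
            P=X[m]
            if len(P)==0: continue
            top=np.percentile(P[:,2],95)
            Q=P[(P[:,2]>top-.006)] if q!="tray" else P
            if len(Q)<5: continue
            print(n,q,round(b["conf"],2),m.sum(),"med",np.round(np.median(P,0),3),"top",round(top,4),rect(Q))
E
```

```text
scene stile 0.93 1009 med [ 0.601 -0.166  0.025] top 0.029 (array([ 590.7, -169.6]), array([175.3,  39. ]), 51.45)
scene rail 0.75 857 med [ 0.611 -0.301  0.026] top 0.0289 (array([ 601. , -293.8]), array([ 28.6, 155.8]), 42.4)
scene square 0.8 1260 med [ 0.272 -0.23   0.022] top 0.0763 (array([ 256.4, -213.7]), array([66. , 28.5]), 48.54)
scene square 0.73 1177 med [0.514 0.272 0.025] top 0.0789 (array([508. , 283.8]), array([69., 28.]), 27.71)
scene square 0.66 656 med [0.259 0.337 0.026] top 0.0764 (array([254.7, 342. ]), array([24.9, 67.3]), 10.59)
scene square_grip 0.94 667 med [0.259 0.337 0.026] top 0.0764 (array([254.7, 342. ]), array([24.9, 67.3]), 10.59)
scene square_grip 0.75 1382 med [ 0.272 -0.229  0.022] top 0.0765 (array([ 255.5, -214.8]), array([69.8, 28.5]), 48.54)
scene square_grip 0.67 559 med [ 0.562 -0.002  0.048] top 0.0705 (array([558.4,   2.3]), array([53.5, 57.4]), 58.96)
scene offcut 0.56 551 med [ 0.707 -0.224  0.023] top 0.0267 (array([ 702.9, -219.2]), array([60.7, 41.4]), 22.49)
scene cup 0.83 524 med [ 0.565 -0.002  0.049] top 0.0705 (array([558.2,   3.
[... 667 characters left out ...]
 array([ 67.1, 340.7]), 35.13)
side square_grip 0.88 1260 med [ 0.269 -0.2    0.026] top 0.076 (array([171. , -92.6]), array([ 67.1, 322.8]), 35.09)
side square_grip 0.78 2190 med [0.241 0.368 0.025] top 0.0769 (array([250. , 347.8]), array([24.9, 69.4]), 9.07)
side square_grip 0.65 1850 med [0.502 0.283 0.027] top 0.079 (array([505.2, 287.7]), array([69.2, 26.2]), 30.86)
side offcut 0.67 270 med [ 0.696 -0.211  0.021] top 0.0266 (array([ 702.5, -216.7]), array([59.3, 42.8]), 20.31)
side cup 0.81 571 med [0.551 0.011 0.048] top 0.0705 (array([557.8,   6.5]), array([55.6, 56.2]), 71.3)
side tray 0.89 7663 med [0.517 0.239 0.004] top 0.0191 (array([532.4, 234.7]), array([311.3, 258.5]), 82.98)
```

```bash
python3 -m handwheel '[[5,4.7,0,4],[10,9.4,0,8],[14,13,0,12],[19,18,0,12],[24,23,0,12],[29,27,0,12],[33,31,0,12],[35,33,0,12],[37,35,0,12],[38,36,0,12],[38,36,0,12],[38,36,0,12]]' 0
python3 - <<'E'
from h import *
c=calibration("wrist");p,d=snapshot("wrist");X=cloud("wrist",d,c);save("wrist1",p)
np.savez("w1.npz",p=p,d=d,X=X)
o=get_obs();print(o["t"],o["ee_pos"],abs(o["dq"]).max())
for q in("stile","rail","offcut"):
    for b in outline_of("wrist",q)[:2]:
        m=b["pixels"]&(d>0);P=X[m];top=np.percentile(P[:,2],95);Q=P[P[:,2]>top-.006]
        print(q,round(b["conf"],2),m.sum(),round(top,4),rect(Q))
E
```

```text
t: 2.95
ee_pos: [0.5634, -0.2344, 0.2311]
orientation: [-0.001, 0.968, 0.252, 0.0]
force: [-0.2, 0.1, -0.1]
gripper_width: 0.0855
3.0 [ 0.56188647 -0.23664652  0.23100259] 0.040188481034302455
stile 0.84 4268 0.0274 (array([ 589.8, -167.9]), array([176.2,  28.4]), 48.92)
rail 0.75 3412 0.0272 (array([ 601.8, -293.1]), array([ 28.4, 149.7]), 42.54)
offcut 0.86 2316 0.0255 (array([ 702.3, -217.6]), array([59.8, 40.2]), 20.73)
```

View pics/wrist1.png

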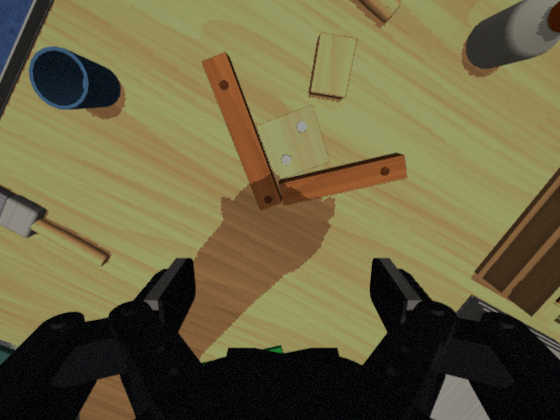

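The wrist view shows the frame clearly: corner at about (270,208), rail end at (405,165). The fitted sizes match the given ones, so the corner is at (518.8, -228.0) mm, stile +y points at 48.9° and the rail angle is 0.11. Next is the square.

```bash
python3 -m handwheel '[[-1,4.5,0,0],[-2,9,0,0],[-3,14,0,0],[-4,19,0,0],[-5,24,0,0],[-6,29,0,0],[-7,34,0,0],[-8,39,0,0],[-9,44,0,0],[-10,48,0,0],[-10,50,0,0],[-10,50,0,0]]' 0
python3 -m handwheel '[[0,0,0,0],[0,0,0,0]]' 0
python3 - <<'E'
from h import *
c=calibration("wrist");p,d=snapshot("wrist");X=cloud("wrist",d,c);save("wrist2",p)
np.savez("w2.npz",p=p,d=d,X=X)
o=get_obs();print(o["t"],o["ee_pos"],o["orientation"],abs(o["dq"]).max())
for q in("square","square_grip","tray","cup"):
    for b in outline_of("wrist",q)[:2]:
        m=b["pixels"]&(d>0);P=X[m];top=np.percentile(P[:,2],95);Q=P[P[:,2]>top-.006]
        print(q,round(b["conf"],2),m.sum(),round(top,4),rect(Q),np.round(np.median(P,0),3))
        if q=="square":
            Q=P[(P[:,2]<.036)&(P[:,2]>.024)]
            print(" stock",len(Q),rect(Q),np.median(Q[:,2])) if len(Q)>9 else 0
            Q=P[(P[:,2]<.013)];print(" blade",len(Q),rect(Q),np.median(Q[:,2])) if len(Q)>9 else 0
E
```

```text
t: 4.35
ee_pos: [0.4604, 0.2639, 0.2315]
orientation: [-0.0, 0.968, 0.25, 0.0]
force: [-0.5, 0.5, 0.9]
gripper_width: 0.0855
t: 4.55
ee_pos: [0.4615, 0.2601, 0.2312]
orientation: [0.0, 0.969, 0.248, -0.0]
force: [0.7, -0.7, -0.5]
gripper_width: 0.0852
4.6 [0.4615296  0.26021575 0.23128339] [2.63029234e-04 9.68806244e-01 2.47819273e-01 1.43285149e-05] 0.004362888280354619
square 0.89 6229 0.0796 (array([506.7, 287.4]), array([69.1, 24. ]), 27.71) [0.511 0.266 0.028]
 stock 1673 (array([519.8, 293.5]), array([159.6,  24.3]), 27.74) 0.02907527432398538
 blade 2835 (array([502.6, 186.3]), array([ 30.4, 148.6]), 27.57) 0.008024533909977427
square 0.89 662 0.0266 (array([386.8,   3.5]), array([442.8,  24.7]), 61.53) [ 0.3   -0.158  0.024]
 stock 311 (array([ 297.7, -162.7]), array([59.3, 22.7]), 59.18) 0.025533883006672475
 blade 189 (array([ 288.6, -163.5]), array([75.2, 11.6]), 35.34) 0.006376559609128141
square_grip 0.85 6207 0.0796 (array([506.9, 287. ]), array([69., 23.]), 28.2) [0.512 0.266 0.028]
square_grip 0.8 2665 0.0758 (array([340.8, 341.1]), array([ 26.4, 220.9]), 69.96) [0.258 0.369 0.026]
tray 0.77 43558 0.0186 (array([523.3, 241.4]), array([296.6, 226.8]), 82.63) [0.543 0.249 0.004]
cup 0.74 3355 0.0701 (array([556.8,   6.6]), array([55.4, 54.2]), 42.74) [0.558 0.011 0.052]
```

View pics/wrist2.png

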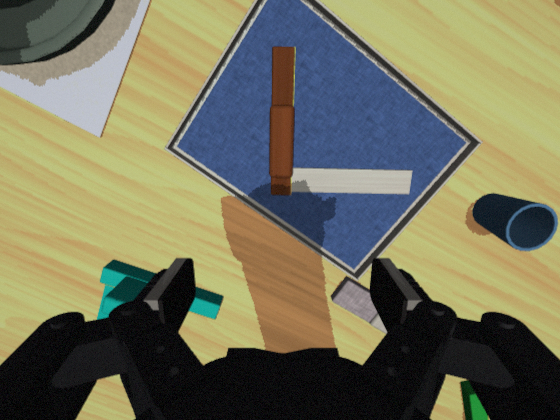

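Square stock at (283,120), blade at (345,182), grip at (282,140). Three estimates of the grip agree within 1 mm on (506.7, 287.0), yaw 27.7°, underside z 3 mm. I'll descend and grasp.

```bash
python3 -m handwheel '[[2,1.2,0,-1],[4,2.4,-2,-1],[4.5,2.7,-5,-1],[4.5,2.7,-8.5,-1],[4.5,2.7,-12,-1],[4.5,2.7,-15,-1],[4.5,2.7,-17,-1],[4.5,2.7,-18.5,-1],[4.5,2.7,-19,-1],[4.5,2.7,-19,-1],[4.5,2.7,-19,-1]]' 0
python3 - <<'E'
from h import *
c=calibration("wrist");p,d=snapshot("wrist");save("wrist3",p);print(get_obs()["ee_pos"],get_obs()["orientation"])
p,d=snapshot("side");cv2.imwrite("pics/side3.png",cv2.resize(p[200:340,100:290,::-1],None,fx=4,fy=4))
E
```

```text
t: 5.9
ee_pos: [0.5065, 0.2891, 0.0422]
orientation: [-0.0, 0.971, 0.24, 0.001]
force: [0.5, 0.7, 0.3]
gripper_width: 0.0852
[0.50656018 0.28909934 0.04233811] [-1.99932369e-04  9.70657464e-01  2.40465194e-01  7.34185778e-04]
```

View pics/wrist3.png

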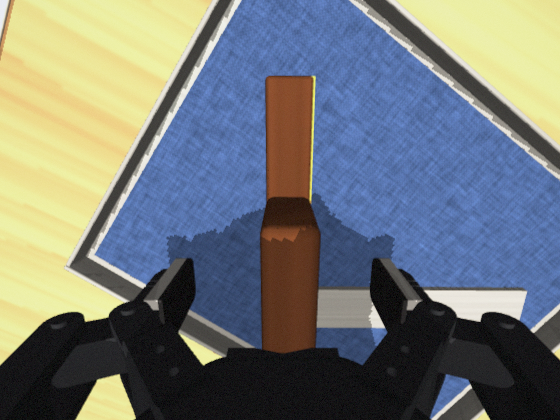

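The grip sits centred between the fingers, at column 290 against 283, and the measured 2 mm y offset agrees with that. I'll correct it and close.

```bash
python3 -m handwheel '[[0,-0.2,-0.2,0],[0,-0.2,-0.2,0],[0,-0.2,-0.2,0]]' 0
python3 -m handwheel '[[0,0,0,0],[0,0,0,0],[0,0,0,0],[0,0,0,0],[0,0,0,0],[0,0,0,0],[0,0,0,0],[0,0,0,0]]' 255
```

```text
t: 6.3
ee_pos: [0.506, 0.2867, 0.0394]
orientation: [-0.0, 0.971, 0.24, 0.0]
force: [-0.7, -0.8, 0.1]
gripper_width: 0.0851
t: 7.1
ee_pos: [0.506, 0.2868, 0.0393]
orientation: [-0.0, 0.971, 0.241, 0.0]
force: [-1.1, -0.5, 2.4]
gripper_width: 0.0231
```

```bash
python3 -m handwheel '[[0,0,0.5,0],[0,0,1.5,0],[0,0,3.5,0],[0,0,6,0],[0,0,8.5,0],[0,0,10,0],[0,0,10,0]]' 255
python3 -m handwheel '[[0,-2,0,3],[0,-5,0,7],[0,-9,0,11],[-0.5,-13,0,15],[-0.5,-17,0,19],[-0.5,-21,0,21],[-1,-25,0,21],[-1,-29,0,21],[-1,-33,0,21],[-1,-37,0,21],[-1.5,-41,0,21],[-1.5,-44,0,21]]' 255
python3 -m handwheel '[[0,-2,0,0],[0,-3.5,0,0],[0,-4.3,0,0],[0,-4.4,0,0],[0,-4.4,0,0],[0,-4.4,0,0]]' 255
python3 - <<'E'
from h import *
c=calibration("wrist");p,d=snapshot("wrist");X=cloud("wrist",d,c);save("wrist4",p)
o=get_obs();print(o["ee_pos"],o["orientation"])
yaw=2*np.degrees(np.arctan2(o["orientation"][2],o["orientation"][1]));print(yaw)
t=o["ee_pos"]
for b in outline_of("wrist","square")[:2]:
    m=b["pixels"]&(d>0);P=X[m]
    P=P[np.linalg.norm(P[:,:2]-t[:2],axis=1)<.25]
    zb=t[2]-.036
    print(b["conf"],len(P))
    for nm,lo,hi in(("grip",.068,.085),("stock",.02,.032),("blade",-.004,.012)):
        Q=P[(P[:,2]-zb>lo)&(P[:,2]-zb<hi)]
        if len(Q)>20:print(nm,len(Q),rect(Q),np.median(Q[:,2]))
E
```

```text
t: 7.8
ee_pos: [0.5069, 0.2873, 0.1414]
orientation: [-0.0, 0.971, 0.24, 0.002]
force: [-0.4, -0.2, -1.8]
gripper_width: 0.0235
t: 9.0
ee_pos: [0.4896, -0.1558, 0.1381]
orientation: [-0.0, 0.911, 0.413, -0.001]
force: [0.7, 0.7, -2.7]
gripper_width: 0.0235
t: 9.6
ee_pos: [0.4911, -0.1961, 0.1392]
orientation: [-0.0, 0.91, 0.414, 0.0]
force: [0.9, 0.4, -2.0]
gripper_width: 0.0234
[ 0.49115696 -0.19623338  0.13929525] [-8.83321843e-05  9.10287430e-01  4.13976793e-01  3.49655138e-05]
48.909793851137366
0.58 1791
0.56 19139
grip 7548 (array([ 507.9, -200.1]), array([57.2, 55.6]), 49.71) 0.1787051862240518
stock 6061 (array([ 532.9, -148.3]), array([64. , 24.6]), 48.82) 0.12896601549549944
blade 4383 (array([ 527.4, -292.6]), array([ 31.6, 142.9]), 48.96) 0.10871611173000487
```

View pics/wrist4.png

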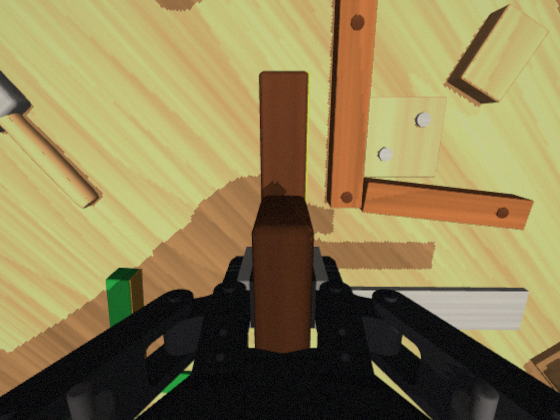

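The carried square is in view, with stock at (284,130) and blade at (440,308). Its yaw of 48.9° matches the stile, and the heel is at (477.5, -230.1) by two independent measures. That is 30 mm outside both faces. I'll go down to the low position next.

```bash
python3 -m handwheel '[[0,0,-2,0],[0,0,-4.5,0],[0,0,-7,0],[0,0,-8.5,0],[0,0,-9.5,0],[0,0,-10,0],[0,0,-10,0],[0,0,-10,0]]' 255
python3 - <<'E'
from h import *
o=get_obs();print(o["ee_pos"],o["force"],2*np.degrees(np.arctan2(o["orientation"][2],o["orientation"][1])))
p,d=snapshot("side");cv2.imwrite("pics/side5.png",cv2.resize(p[120:260,230:420,::-1],None,fx=4,fy=4))
x=np.array([.7538,-.6571]);y=np.array([.6571,.7538]);c=np.array([.5188,-.22805])
h=o["ee_pos"][:2]+.012*x-.0345*y-c;print("heel in frame mm",h@x*1e3,h@y*1e3)
E
```

```text
t: 10.5
ee_pos: [0.4914, -0.1973, 0.04]
orientation: [0.0, 0.911, 0.413, 0.0]
force: [-0.0, 1.0, -2.1]
gripper_width: 0.0236
[ 0.49144156 -0.1973259   0.03996264] [-0.00701731  1.0097338  -2.12665126] 48.83676706489895
heel in frame mm -28.81166480542339 -29.317226321625924
```

View pics/side5.png

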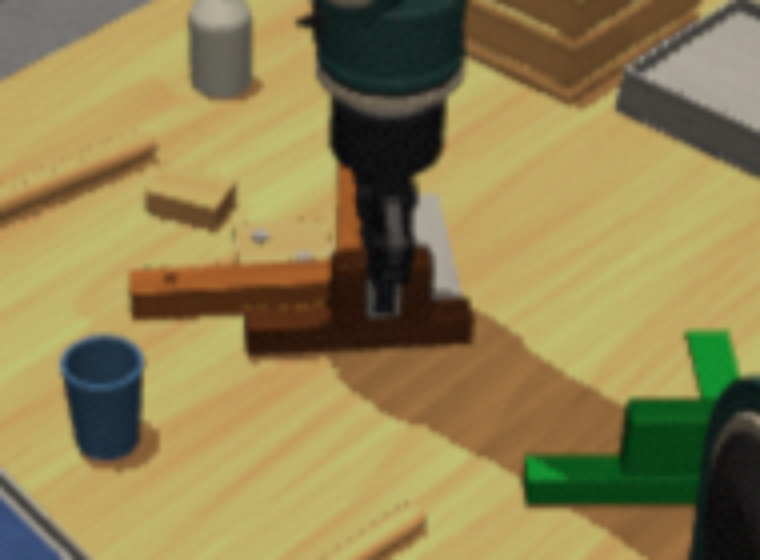

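```bash
python3 -m handwheel '[[0.5,-0.2,0,0],[1.1,-0.4,0,0],[1.7,-0.6,0,0],[2.1,-0.8,0,0],[2.4,-0.9,0,0],[2.4,-0.9,0,0],[2.4,-0.9,0,0]]' 255
cat > st.py <<'E'
from h import *
o=get_obs()
x=np.array([.7538,-.6571]);y=np.array([.6571,.7538]);c=np.array([.5188,-.22805])
h=o["ee_pos"][:2]+.012*x-.0345*y-c;f=o["force"]
print("t",o["t"],"heel mm",np.round([h@x*1e3,h@y*1e3],2),"z",o["ee_pos"][2],"F x,y,z",np.round([f[:2]@x,f[:2]@y,f[2]],1),"M",np.round(o["ft_torque"],2),"yaw",round(2*np.degrees(np.arctan2(o["orientation"][2],o["orientation"][1])),2))
E
python3 st.py
```

```text
t: 11.25
ee_pos: [0.5149, -0.2061, 0.0392]
orientation: [-0.0, 0.911, 0.413, -0.0]
force: [0.2, 0.9, -1.6]
gripper_width: 0.0233
t 11.25 heel mm [ -5.39 -20.56] z 0.03915889722606089 F x,y,z [-0.5  0.8 -1.6] M [ 0.06  0.03 -0.04] yaw 48.84
```

```bash
python3 -m handwheel '[[0.2,0.2,0,0],[0.4,0.4,0,0],[0.6,0.55,0,0],[0.8,0.75,0,0],[1,0.95,0,0],[1.2,1.1,0,0],[1.3,1.2,0,0],[1.3,1.2,0,0],[1.3,1.2,0,0]]' 255;python3 st.py
```

```text
t: 12.15
ee_pos: [0.5281, -0.1942, 0.0393]
orientation: [0.0, 0.911, 0.413, 0.0]
force: [-0.7, -0.3, -2.5]
gripper_width: 0.0234
t 12.15 heel mm [-3.25 -2.89] z 0.039264441866961805 F x,y,z [-0.4 -0.7 -2.5] M [ 0.01 -0.01 -0.01] yaw 48.85
```

```bash
python3 -m handwheel '[[0.08,-0.07,0,0],[0.15,-0.13,0,0],[0.23,-0.2,0,0],[0.27,-0.23,0,0],[0.27,-0.23,0,0],[0.27,-0.23,0,0]]' 255;python3 st.py
python3 -m handwheel '[[0.06,0.08,0,0],[0.12,0.14,0,0],[0.16,0.19,0,0],[0.2,0.22,0,0],[0.2,0.22,0,0],[0.2,0.22,0,0]]' 255;python3 st.py
```

```text
t: 12.75
ee_pos: [0.5305, -0.1964, 0.0392]
orientation: [-0.0, 0.911, 0.413, -0.0]
force: [-2.8, 0.9, -1.4]
gripper_width: 0.0234
t 12.75 heel mm [ 0.04 -3.  ] z 0.03917185414399928 F x,y,z [-2.7 -1.2 -1.4] M [0.3  0.52 0.12] yaw 48.83
t: 13.35
ee_pos: [0.5325, -0.1942, 0.0392]
orientation: [-0.0, 0.911, 0.413, -0.0]
force: [-5.5, 0.2, -1.9]
gripper_width: 0.0233
t 13.35 heel mm [ 0.08 -0.04] z 0.039151902446456485 F x,y,z [-4.3 -3.5 -1.9] M [0.06 1.27 0.06] yaw 48.83
```

```bash
python3 -m handwheel '[[0.05,0.05,0,0],[0.1,0.1,0,0],[0.1,0.1,0,0],[0.1,0.1,0,0]]' 255;python3 st.py
python3 - <<'E'
from h import *
c=calibration("wrist");p,d=snapshot("wrist");X=cloud("wrist",d,c);save("wrist6",p)
for q in("rail","stile"):
    for b in outline_of("wrist",q)[:1]:
        m=b["pixels"]&(d>0);P=X[m];Q=P[(P[:,2]>.022)&(P[:,2]<.032)];print(q,b["conf"],rect(Q))
E
```

```text
t: 13.75
ee_pos: [0.5327, -0.194, 0.0391]
orientation: [-0.0, 0.911, 0.413, -0.001]
force: [-9.4, -3.0, 1.7]
gripper_width: 0.023
t 13.75 heel mm [0.1  0.27] z 0.03908426617445844 F x,y,z [-5.1 -8.4  1.7] M [-0.77  2.39  0.11] yaw 48.79
stile 0.8 (array([ 586.8, -170.8]), array([145.7,  29.6]), 49.09)
```

View pics/wrist6.png

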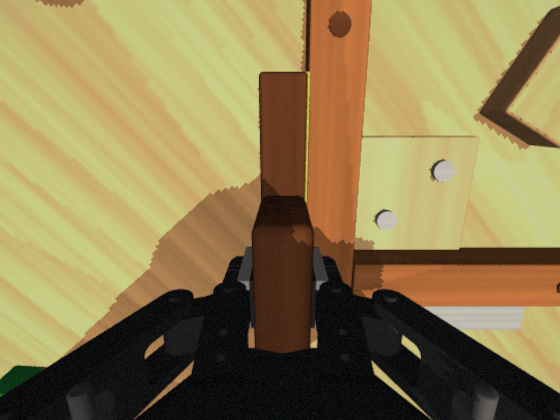

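The square presses on both faces: stock edge at col 308 against the stile, blade at (475,318) against the rail. The moment about z suggests contact near the rail's pivot and at the stock's far end, so the square is a touch clockwise. I'll turn it slightly while pressed.

```bash
python3 -m handwheel '[[0,0,0,0.15],[0,0,0,0.3],[0,0,0,0.3],[0,0,0,0.3]]' 255;python3 st.py
python3 -m handwheel '[[0,0,0,0.15],[0,0,0,0.3],[0,0,0,0.3],[0,0,0,0.3]]' 255;python3 st.py
```

```text
t: 14.3
ee_pos: [0.5327, -0.1941, 0.0391]
orientation: [-0.0, 0.91, 0.415, -0.001]
force: [-10.1, -2.9, 0.1]
gripper_width: 0.0234
t 14.3 heel mm [0.12 0.23] z 0.03907069378827442 F x,y,z [-5.7 -8.8  0.1] M [-0.86  2.33 -0.39] yaw 49.06
t: 14.7
ee_pos: [0.5326, -0.1942, 0.039]
orientation: [-0.0, 0.909, 0.417, -0.001]
force: [-8.4, -2.5, -1.0]
gripper_width: 0.0236
t 14.7 heel mm [0.14 0.13] z 0.039005120029579204 F x,y,z [-4.7 -7.4 -1. ] M [-0.93  2.27 -0.61] yaw 49.33
```

```bash
python3 - <<'E'
from h import *
c=calibration("wrist");p,d=snapshot("wrist");X=cloud("wrist",d,c)
np.savez("w7.npz",p=p,d=d,X=X)
a=cv2.resize(p[50:210,240:400,::-1],None,fx=3.7,fy=3.7,interpolation=1)
b=cv2.resize(p[240:345,400:560,::-1],None,fx=5,fy=5,interpolation=1)
cv2.imwrite("pics/w7a.png",a);cv2.imwrite("pics/w7b.png",b)
x=np.array([.7538,-.6571]);y=np.array([.6571,.7538]);o=np.array([.5188,-.22805])
L=(X[...,:2]-o);U=L@x*1e3;V=L@y*1e3;Z=X[...,2]*1e3
ok=d>0
# stile outer top edge: per V bin min U among z 23..30 & U>-6 ; stock top also z~29 -> color separation hard; print both
for v in range(70,180,12):
    m=ok&(abs(V-v)<3)&(Z>22)&(Z<33)&(U>-40)&(U<45);print(v,np.round(np.percentile(U[m],[1,99]),1),m.sum(),end=' | ')
print()
# rail top inner edge & outer edge vs x
for u in range(85,180,10):
    m=ok&(abs(U-u)<3)&(Z>22)&(Z<33)&(V>-15)&(V<45)
    n=ok&(abs(U-u)<3)&(Z>3)&(Z<14)&(V>-45)&(V<15)
    print(u,np.round(np.percentile(V[m],[1,50,99]),1) if m.sum()>9 else '',np.round(np.percentile(V[n],[2,98]),1) if n.sum()>9 else '')
E
```

```text
70 [-23.6  27.5] 884 | 82 [-23.8  27.4] 1144 | 94 [-23.8  27.3] 1203 | 106 [-23.3  27.3] 1300 | 118 [-23.6  27.3] 1378 | 130 [-23.   27.4] 1137 | 142 [ 0.1 27.5] 856 | 154 [ 0.1 27.5] 892 | Traceback (most recent call last):
  File "<stdin>", line 12, in <module>
    return _quantile_unchecked(
        a, q, axis, out, overwrite_input, method, keepdims, weights)
    return _ureduce(a,
                    func=_quantile_ureduce_func,
    ...<5 lines>...
                    overwrite_input=overwrite_input,
                    method=method)
    r = func(a, **kwargs)
    result = _quantile(arr,
                       quantiles=q,
    ...<2 lines>...
                       out=out,
                       weights=wgt)
    slices_having_nans = np.isnan(arr[-1, ...])
                                  ~~~^^^^^^^^^
IndexError: index -1 is out of bounds for axis 0 with size 0
```

View pics/w7a.png

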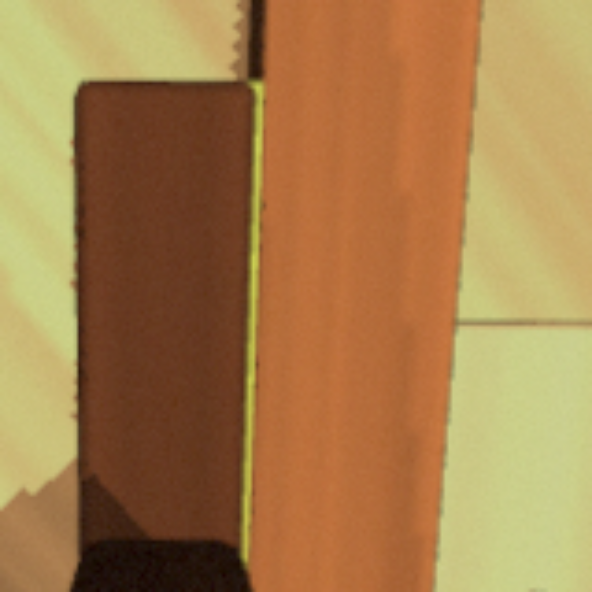

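View pics/w7b.png

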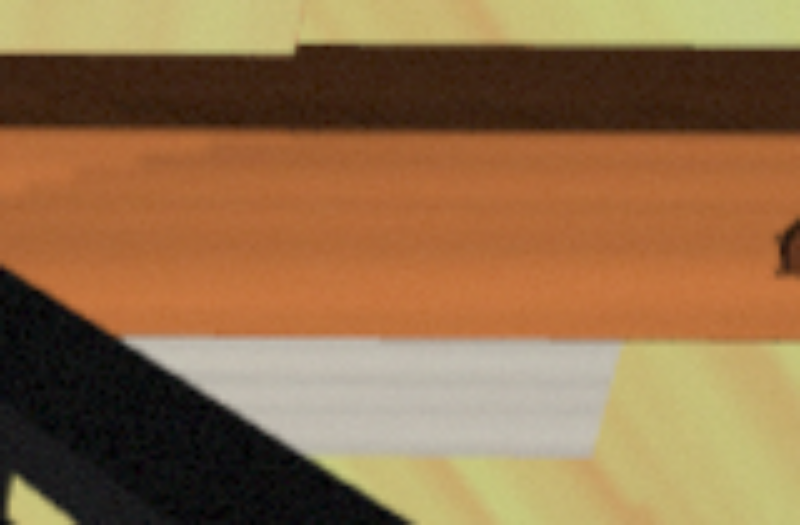

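The brass line (250,330) meets the stile with no gap along the visible length. The blade disappears straight under the rail's top edge at row 338. I'll check the rail angle numerically.

```bash
cat > ang.py <<'E'
from h import *
import sys
z=np.load(sys.argv[1]);X=z["X"];d=z["d"]
x=np.array([.7538,-.6571]);y=np.array([.6571,.7538]);o=np.array([.5188,-.22805])
L=(X[...,:2]-o);U=L@x*1e3;V=L@y*1e3;Z=X[...,2]*1e3;ok=d>0
R=[]
for u in range(50,180,6):
    m=ok&(abs(U-u)<3)&(Z>23)&(Z<33)&(V>-25)&(V<45)
    n=ok&(abs(U-u)<3)&(Z>3)&(Z<14)&(V>-45)&(V<5)
    if m.sum()>40:R.append((u,*np.percentile(V[m],[1,99]),*(np.percentile(V[n],[2,98]) if n.sum()>20 else (np.nan,)*2)))
R=np.array(R);print(np.round(R,1))
for k,nm in((1,"rail outer"),(2,"rail inner"),(3,"blade outer")):
    g=np.isfinite(R[:,k]);
    if g.sum()>3:
        f=np.polyfit(R[g,0],R[g,k],1);print(nm,"angle deg",np.degrees(f[0]),"at x=29:",np.polyval(f,29))
R=[]
for v in range(40,190,6):
    m=ok&(abs(V-v)<3)&(Z>23)&(Z<33)&(U>-40)&(U<45)
    if m.sum()>40:R.append((v,*np.percentile(U[m],[1,99])))
R=np.array(R)
f=np.polyfit(R[:,0],R[:,2],1);print("stile inner deg",-np.degrees(f[0]))
g=(R[:,0]<126)&(R[:,0]>75);f=np.polyfit(R[g,0],R[g,1],1);print("stock back deg",-np.degrees(f[0]))
E
python3 ang.py w7.npz; python3 st.py
```

```text
[[ 50.   12.9  28.6   nan   nan]
 [ 56.   10.6  28.5   nan   nan]
 [ 62.    7.   28.5   nan   nan]
 [ 68.    3.4  28.5   nan   nan]
 [ 74.    1.1  28.6   nan   nan]
 [ 80.    0.7  28.4   nan   nan]
 [ 86.    1.   28.4 -14.9 -11.5]
 [ 92.    0.9  28.3 -18.7 -11.5]
 [ 98.    1.2  28.5 -22.3 -11.6]
 [104.    1.2  28.5 -25.9 -11.7]
 [110.    1.1  28.5 -29.  -11.8]
 [116.    1.3  28.4 -29.2 -11.4]
 [122.    1.4  28.3 -29.9 -11.5]
 [128.    1.1  28.4 -29.7 -11.4]
 [134.    0.6  28.6 -29.6 -11.4]
 [140.    0.6  28.6 -29.5 -11.4]
 [146.    0.8  28.6 -28.9 -11.1]
 [152.    0.4  19.  -29.6 -11.9]]
rail outer angle deg -4.572066001047462 at x=29: 8.363786692793255
rail inner angle deg -1.5999639043735752 at x=29: 29.974636644815128
blade outer angle deg -10.884520744889874 at x=29: -9.328187273726416
stile inner deg 0.053453769879232574
stock back deg -0.2889763110069101
t 14.75 heel mm [0.13 0.11] z 0.03897996133615669 F x,y,z [-4.7 -8.4  0.2] M [-0.93  2.29 -0.65] yaw 49.33
```

The rail's inner edge is parallel to the home axis within 0.1°, and Mz of -0.65 Nm is in the middle of the range for flush contact on both faces. Now the hold.

```bash
python3 -m handwheel '[[0,0,0,0],[0,0,0,0],[0,0,0,0],[0,0,0,0],[0,0,0,0],[0,0,0,0],[0,0,0,0],[0,0,0,0],[0,0,0,0],[0,0,0,0],[0,0,0,0],[0,0,0,0]]' 255;python3 st.py
python3 -m handwheel '[[0,0,0,0],[0,0,0,0],[0,0,0,0]]' 255;python3 st.py
python3 - <<'E'
from h import *
for n in("scene","side"):
    p,d=snapshot(n)
    a=(250,330,190,310) if n=="scene" else (130,215,250,350)
    cv2.imwrite(f"pics/{n}8.png",cv2.resize(p[a[0]:a[1],a[2]:a[3],::-1],None,fx=6,fy=6,interpolation=1))
E
```

```text
t: 15.95
ee_pos: [0.5326, -0.1942, 0.039]
orientation: [-0.0, 0.909, 0.417, -0.001]
force: [-9.1, -3.7, -0.9]
gripper_width: 0.0233
t 15.95 heel mm [0.14 0.12] z 0.03900861574849607 F x,y,z [-4.4 -8.8 -0.9] M [-0.91  2.33 -0.65] yaw 49.33
t: 16.25
ee_pos: [0.5326, -0.1942, 0.039]
orientation: [-0.0, 0.909, 0.417, -0.001]
force: [-9.3, -4.1, -0.4]
gripper_width: 0.0233
t 16.25 heel mm [0.15 0.14] z 0.038996546998080944 F x,y,z [-4.3 -9.2 -0.4] M [-0.87  2.29 -0.65] yaw 49.33
```

View pics/scene8.png

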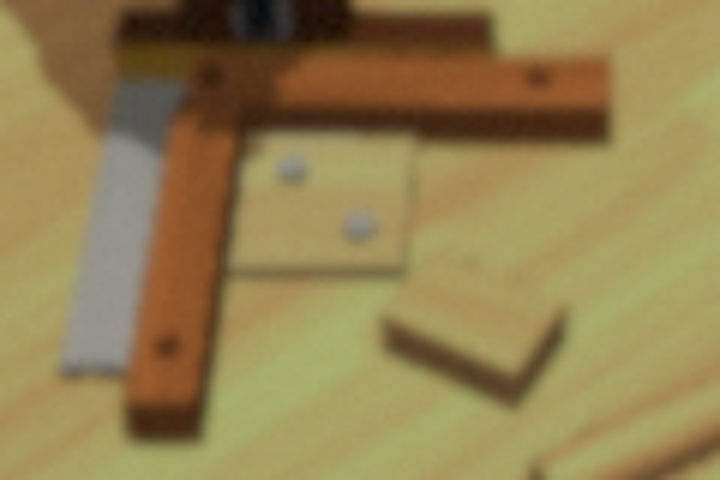

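View pics/side8.png

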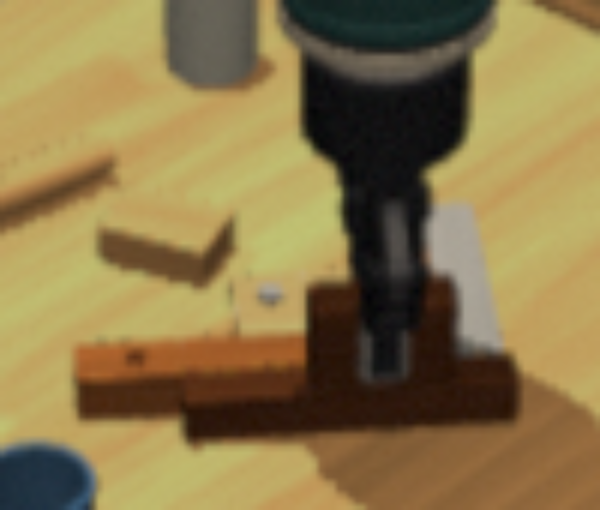

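Both faces show no gap, with the offcut and cup unmoved. Backing away straight outward, then lifting and returning to the tray.

```bash
python3 -m handwheel '[[-0.3,0,0,0],[-0.8,0,0,0],[-1.5,-0.1,0,0],[-2.3,-0.2,0,0],[-3.2,-0.2,0,0],[-4.2,-0.3,0,0],[-4.2,-0.3,0,0],[-4.2,-0.3,0,0]]' 255; python3 st.py
python3 -m handwheel '[[0,0,1,0],[0,0,3,0],[0,0,5.5,0],[0,0,8,0],[0,0,10,0],[0,0,10,0],[0,0,10,0]]' 255; python3 st.py
python3 - <<'E'
from h import *
c=calibration("wrist");p,d=snapshot("wrist");X=cloud("wrist",d,c);save("wrist9",p)
np.savez("w9.npz",p=p,d=d,X=X);t=get_obs()["ee_pos"];print(t)
for q in("stile","rail","offcut","cup"):
    for b in outline_of("wrist",q)[:1]:
        m=b["pixels"]&(d>0);P=X[m];top=np.percentile(P[:,2],95);Q=P[P[:,2]>top-.006];print(q,round(b["conf"],2),m.sum(),round(top,4),rect(Q))
for b in outline_of("wrist","square")[:2]:
    P=X[b["pixels"]&(d>0)];zb=t[2]-.036
    P=P[np.linalg.norm(P[:,:2]-t[:2],axis=1)<.25]
    for nm,lo,hi in(("stock",.02,.032),("blade",-.004,.012)):
        Q=P[(P[:,2]-zb>lo)&(P[:,2]-zb<hi)]
        if len(Q)>20:print(nm,len(Q),rect(Q),np.median(Q[:,2]))
E
```

```text
t: 17.15
ee_pos: [0.4917, -0.1965, 0.0394]
orientation: [0.0, 0.908, 0.418, 0.0]
force: [0.5, -0.3, -2.0]
gripper_width: 0.0234
t 17.15 heel mm [-29.17 -28.48] z 0.03944789269076683 F x,y,z [ 0.6  0.1 -2. ] M [-0.04  0.04  0.04] yaw 49.42
t: 17.85
ee_pos: [0.4919, -0.1963, 0.1396]
orientation: [0.0, 0.908, 0.418, 0.0]
force: [0.2, -0.1, -2.5]
gripper_width: 0.0236
t 17.85 heel mm [-29.11 -28.26] z 0.13957602503803185 F x,y,z [ 0.2  0.1 -2.5] M [-0.01  0.05 -0.03] yaw 49.44
[ 0.49152906 -0.19618372  0.13891315]
stile 0.96 8038 0.0273 (array([ 586.2, -172.7]), array([162.8,  29.1]), 49.08)
rail 0.72 5991 0.0271 (array([ 605.9, -285. ]), array([ 28.6, 152.2]), 49.0)
offcut 0.98 5354 0.0253 (array([ 702.4, -217.1]), array([60.7, 40.6]), 20.46)
cup 0.61 5932 0.0271 (array([ 606.6, -285.6]), array([ 28.6, 150.3]), 49.0)
stock 6081 (array([ 533.5, -147.9]), array([64.4, 24.6]), 49.25) 0.129307679542088
blade 4446 (array([ 538.9, -301.2]), array([ 31.4, 117.2]), 49.22) 0.10915602476983109
```

View pics/wrist9.png

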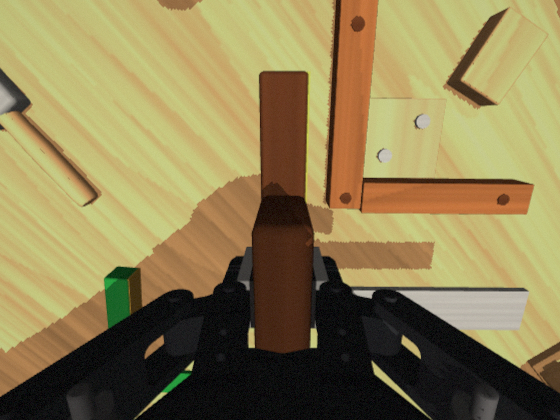

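Corner closed: rail at 49.0°, stile at 49.1°, with the joint visible at (362,185). Carrying the square back.

```bash
python3 -m handwheel '[[0,2,0,-3],[0,5,0,-7],[0,9,0,-11],[0.5,13,0,-15],[0.5,17,0,-19],[0.5,21,0,-21.7],[1,25,0,-21.7],[1,29,0,-21.7],[1,33,0,-21.7],[1,37,0,-21.7],[1.5,41,0,-21.7],[1.5,44,0,-21.7]]' 255
python3 -m handwheel '[[0,2,0,0],[0,3.5,0,0],[0,4.2,0,0],[0,4.3,0,0],[0,4.3,0,0],[0,4.3,0,0]]' 255
python3 -m handwheel '[[0,0,-2,0],[0,0,-5,0],[0,0,-7,0],[0,0,-8.5,0],[0,0,-9.2,0],[0,0,-9.6,0],[0,0,-9.6,0],[0,0,-9.6,0]]' 255; python3 st.py
```

```text
t: 19.35
ee_pos: [0.5065, 0.2463, 0.139]
orientation: [-0.0, 0.971, 0.24, -0.0]
force: [-0.0, 0.2, -1.5]
gripper_width: 0.0234
t: 19.95
ee_pos: [0.507, 0.2855, 0.1392]
orientation: [0.0, 0.971, 0.239, -0.0]
force: [0.4, -0.3, -1.6]
gripper_width: 0.0233
t: 20.75
ee_pos: [0.5071, 0.2869, 0.044]
orientation: [-0.0, 0.971, 0.24, 0.001]
force: [-0.2, 0.3, -1.9]
gripper_width: 0.0232
t 20.75 heel mm [-335.21  346.  ] z 0.04402132273891877 F x,y,z [-0.4  0.1 -1.9] M [0.05 0.03 0.01] yaw 27.73
```

```bash
python3 -m handwheel '[[0,0,-0.2,0],[0,0,-0.35,0],[0,0,-0.45,0],[0,0,-0.45,0],[0,0,-0.45,0]]' 255; python3 st.py
```

```text
t: 21.25
ee_pos: [0.5068, 0.2867, 0.0393]
orientation: [0.0, 0.971, 0.24, 0.0]
force: [-3.3, -2.0, 8.1]
gripper_width: 0.0234
t 21.25 heel mm [-335.28  345.68] z 0.039324817248546 F x,y,z [-1.1 -3.7  8.1] M [-0.46  0.67 -0.04] yaw 27.73
```

```bash
python3 -m handwheel '[[0,0,0.05,0],[0,0,0.05,0]]' 255; python3 st.py
python3 -m handwheel '[[0,0,0,0],[0,0,0,0],[0,0,0,0],[0,0,0,0],[0,0,0,0],[0,0,0,0],[0,0,0,0],[0,0,0,0],[0,0,0,0]]' 0
python3 -m handwheel '[[0,0,1,0],[0,0,3,0],[0,0,6,0],[0,0,10,0],[0,0,14,0],[0,0,18,0],[-2,-1,20,0],[-5,-3,20,0],[-5,-3,20,0],[-5,-3,20,0],[-5,-3,20,0]]' 0
python3 - <<'E'
from h import *
c=calibration("wrist");p,d=snapshot("wrist");X=cloud("wrist",d,c);save("wrist10",p)
for q in("square","tray","cup"):
    for b in outline_of("wrist",q)[:1]:
        m=b["pixels"]&(d>0);P=X[m];top=np.percentile(P[:,2],95);Q=P[P[:,2]>top-.006]
        print(q,round(b["conf"],2),m.sum(),round(top,4),rect(Q))
        if q=="square":
            for lo,hi in((.024,.036),(0,.013)):
                Q=P[(P[:,2]<hi)&(P[:,2]>lo)];print(rect(Q),np.median(Q[:,2]))
p,d=snapshot("scene");X=cloud("scene",d);save("scene10",p)
for q in("stile","rail","offcut","cup"):
    for b in outline_of("scene",q)[:1]:
        m=b["pixels"]&(d>0);P=X[m];top=np.percentile(P[:,2],95);Q=P[P[:,2]>top-.006];print(q,round(b["conf"],2),m.sum(),round(top,4),rect(Q))
E
```

```text
t: 21.45
ee_pos: [0.5067, 0.2867, 0.0393]
orientation: [-0.0, 0.971, 0.24, 0.0]
force: [0.3, -0.4, 0.0]
gripper_width: 0.0232
t 21.45 heel mm [-335.34  345.61] z 0.03933121333347006 F x,y,z [ 0.5 -0.   0. ] M [-0.07  0.   -0.01] yaw 27.73
t: 22.35
ee_pos: [0.5067, 0.2867, 0.0393]
orientation: [-0.0, 0.971, 0.24, -0.0]
force: [0.2, -0.7, -1.2]
gripper_width: 0.0857
t: 23.45
ee_pos: [0.4571, 0.2569, 0.2396]
orientation: [-0.0, 0.971, 0.24, 0.0]
force: [0.2, -0.3, -0.2]
gripper_width: 0.0854
square 0.96 6133 0.0796 (array([506.9, 288.1]), array([69.1, 23.7]), 28.05)
(array([520.1, 294.7]), array([158.1,  24.6]), 27.64) 0.029020449668739484
(array([501.4, 214.8]), array([ 84.5, 201.7]), 4.55) 0.008002576597252065
tray 0.74 41796 0.0184 (array([523.5, 241.4]), array([296.9, 226.5]), 82.59)
cup 0.66 3239 0.07 (array([557.2,   6.3]), array([54. , 55.3]), 6.69)
stile 0.69 1022 0.0293 (array([ 590.7, -169.8]), array([175.,  36.]), 50.44)
offcut 0.56 519 0.0269 (array([ 702.8, -219.1]), array([60.6, 40.9]), 20.12)
cup 0.85 535 0.0704 (array([557.1,   2.3]), array([53.3, 55.6]), 47.87)
```

View pics/wrist10.png

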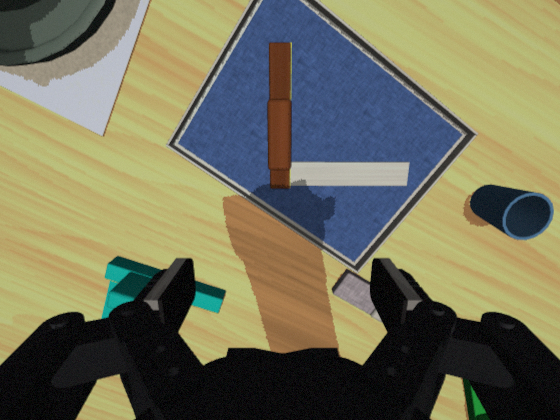

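View pics/scene10.png

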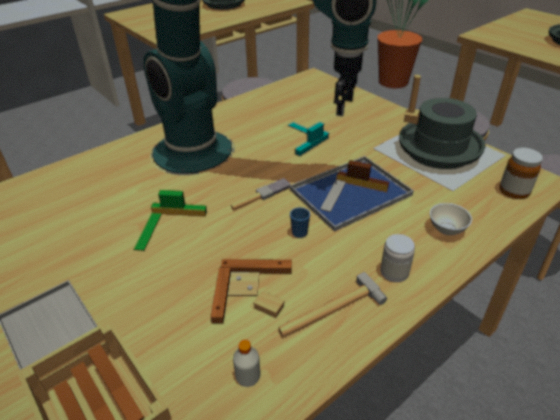

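The square lies flat in the tray, stock at (281,115) and blade at (345,174). The frame corner is closed at scene (225,265), the cup and offcut have not moved, and the robot is clear. I'm handing in.

```bash
python3 -c "
from cell import *
print(finish_job())"
```

```text
the job is handed in; nothing more can be done
None
```

I used the try square to close the rail against its stop, laid it back flat in the tray, and handed the job in at about 23.5 s of the 61 s allowed.

- **Pressing:** I held the square with its underside about 3 mm above the table and its faces against the stile and rail. The force was about 4–5 N on the stile and 8–9 N on the rail, held for about 1.5 s. No gap showed in any camera view. The moment reading had first suggested the square was turned slightly clockwise, so I turned it about 0.5° before the hold.
- **Corner:** After I backed away, the wrist camera gave the rail at 49.0° and the stile at 49.1°, so the corner is closed. It was about 6.4° open (0.11 rad) at the start.
- **Square in the tray:** Its stock and grip measured within about 1.2 mm of where they started, at the same height and angle. The gripper is open and well clear.
- **Cup and offcut:** Both are where they were, within measurement error.
- **Checks that failed or disagreed:**
  - The last scene-camera check did not find the rail. I judged it closed then from the picture and the earlier wrist measurement.
  - The last wrist outline took in something besides the blade, so that one fit was useless. The blade looks flat in the picture, at the right height.
  - While the square was pressed, its tool yaw read 49.3°, against 48.9° measured for the stile. I put that down to give in the grip.

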